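# Change over the sample ports

### The arm

A 7-joint arm with a two-finger parallel gripper is mounted at the origin on a cart in front of the work surface, level with it; the furniture and walls round the work are solid. World frame = base frame: x ahead of the robot, y to its left, z up, the work surface at z = 0. Lengths are in m, angles in rad, forces in N, time in s.
With the tool pointing down it reaches from about 0.375 to 0.925 m from the base axis. Payload 3.1 kg.
Tool frame: the origin (TCP) lies between the finger pads; the fingertips stand 19 mm ahead of it and the grasp point (between the pads) is the TCP; z points along the fingers, y is the direction in which the jaws open and shut (so a half turn about z gives the same grasp; the last joint's range is limited). The gripper opens to 85 mm and grips with 20 to 120 N. Pads are 22 mm wide; open, the fingers measure 114 mm over their backs; the gripper's body (76 mm by 85 mm) begins 54 mm behind the grasp point. The pads swing forward as they close: fully open they stand 13 mm farther back than shut.
Start: joints at [-1.345, 0.383, 0.044, 1.598, -0.018, 1.161, -0.05], TCP at [0.207, 0.616, 0.25] pointing down, gripper open.
Joint ranges: [-2.61, 2.61], [-0.41, 2.15], [-1.48, 1.57], [0, 2.5], [-1.57, 4.71], [0.05, 1.97], [-2.85, 2.85]. Speed limits (rad/s): [2.79, 2.79, 3.14, 3.14, 3.14, 3.14, 3.14].

### API

Orientations are given as a unit quaternion [x, y, z, w].
In Python, from bench import move_ptp, movel, move_j, move_gripper, pause, inverse_kinematics, read_camera, camera_params, MotionError, sign_off, look_for, tip_of, read_time_s, read_qpos, read_joint_vel, read_effort, read_eef_pos, read_tcp_rot, read_ft_force, read_ft_torque, read_finger_gap gives the robot as it stands. Calls block until the motion is done:
- move_ptp(position, orientation): joint-space move of the TCP to a pose.
- movel(position, orientation=None, speed=0.15): straight line of the TCP; orientation=None keeps the orientation; speed is the mean speed in m/s.
- move_j(angles): joint-space move.
- move_gripper(opening, effort=None): finger opening in m; effort is the grip in N (None keeps the last); returns when the fingers have stopped.
- pause(seconds).
- inverse_kinematics(position, orientation): joint angles nearest the present ones, or None.
- read_camera(name): name is "scene" or "top"; returns the picture (420x560x3 uint8, red, green, blue); there is no depth.
- camera_params(name): a dict with "K" (3x3 intrinsics, pixels), "dist_coeffs" ([k1, k2, p1, p2, k3] as OpenCV has them; the pictures are not rectified), "camera_from_world" (4x4, takes a point from world to camera coordinates). Camera axes: x right, y down, z forward; pixel columns grow to the right and rows downward; lengths in m; the calibration is good to about 2 mm. A picture is of the moment at which its call begins. camera_params takes no time and is no camera call.
A pose or a line that the arm cannot do raises MotionError and nothing moves.
- sign_off(): hands the job in, once; it reports no verdict.
Trained networks look in the newest picture that a camera, given by its name, has taken for a name from the list of things; names that differ only in an ending like _2 or _b are one class to them, and where a whole thing is asked for, a point or a joint stands for the part that bears it (a point fixed in the world has none). Each returns a list of dicts, best first, with "confidence" (0 to 1); they miss things now and then, are a little off and sometimes report something else, mostly with a low value. They report only what shows in the picture. A call takes as long as a camera call.
- look_for(camera, name): "at" ([column, row] in pixels, amid what is visible of it).
- tip_of(camera, name): "at" ([column, row] in pixels: a listed point, or the origin of a listed thing).
Readings, each from a call of its own:
- read_time_s(): time.
- read_qpos(): joint angles.
- read_joint_vel(): joint speeds.
- read_effort(): joint torques, N m.
- read_eef_pos(): TCP position.
- read_tcp_rot(): TCP orientation.
- read_ft_force(): force on the tool from outside, world axes, zero at the start.
- read_ft_torque(): the same for the moment, N m.
- read_finger_gap(): finger opening in m.
Only numpy, scipy, OpenCV 4.12 (cv2) and the standard library are available. Lean on these libraries where they do the work, as an engineer would, in place of code of your own. Each camera call takes 0.05 s, during which the arm holds its last target. There are 200 camera calls.

### The job

Change the two sample ports over with a fingertip. First push the raised orange hatch down until its push-push latch catches and it stays shut by itself; then press the shut blue hatch in once and let go, so that it pops open, and check that it stays open. The two hatches must never stand open together, and nothing is to be gripped, lifted or shoved about: leave the ports and the things around them where they stand.

Things in the scene. Friction and masses are not known exactly. Their poses are not given: they have to be found in the camera images.
- blue_port: white bench unit with a blue hatch in its top, 140 (x) x 110 (y) x 75 mm high, 2.5 kg, loose on rubber feet. Origin: centre of its underside; x points from its front (vents, small lamp) to its back, z up. The hatch is a plate 84 mm wide and 103 mm long, hinged at its back on a line along y through (45, 0, 81) mm in this frame; its front edge rises
- orange_port: the same unit with an orange hatch
- blue_hatch (a joint): angle of the blue hatch, rad: 0 shut and latched, about 0.6 popped open (a damped spring takes it there in about 1.5 s), -0.095 the stop when pressed in. Push-push: shut, press to -0.07 or beyond and let go: it opens; open, push down to -0.08 or beyond, best to the stop, and let go: it stays at 0. Takes 5 to 8 N near the ribs, up to 11 N if fast
- orange_hatch (a joint): opening angle of the orange hatch, built the same; it starts open
- blue_press (a point): middle of the black finger ribs on the blue hatch's upper face, 85 mm in front of the hinge line; moves with the hatch. Shut: 87.5 mm above the desk, 12 mm proud of the unit's top; pressing to the stop moves it 8 mm further down
- orange_press (a point): the same point on the orange hatch
- dropper: brown dropper bottle, 29 mm across, 102 mm high, loose, to be left alone; origin at its underside
- eyepiece: black eyepiece standing upright, 39 mm across, 46 mm high, loose, to be left alone; origin at its underside
- rubber_eraser: blue and white eraser, 19x44x12 mm, loose, to be left alone; origin at its underside
- can: white can with a black lid, 42 mm across, 54 mm high, loose, to be left alone; origin at its underside

How it is judged:
On the way, in this order (a step that is already met when the one before it is completed fails the run):
1. the orange hatch is latched shut and left alone (value of joint orange_hatch between -0.03 and 0.04 rad and contact force between each of the arm, the fingers and orange_port below 0.1 N), for 0.3 s.
2. the blue hatch is pressed in by the fingers (value of joint blue_hatch below -0.04 rad and contact force between the fingers and blue_port above 1 N), for 0.02 s.
3. the blue hatch has popped open and stays open untouched for a second (value of joint blue_hatch above 0.45 rad and contact force between each of the arm, the fingers and blue_port below 0.1 N), for 1 s.
At the end, for the whole second after the job is handed in: The blue hatch stands open (over 0.45 rad), the orange hatch is latched shut (within -0.03 to 0.04 rad), both ports stand flat within 20 mm of where they were, and the dropper bottle, eyepiece, eraser and can are within 20 mm of their places (value of joint blue_hatch above 0.45 rad and value of joint orange_hatch between -0.03 and 0.04 rad and distance of each of blue_port, orange_port, dropper, eyepiece, rubber_eraser, can from where it was at the start of the episode below 0.02 m and angle between each of blue_port, orange_port's own z axis and vertical below 0.03 rad); the robot touches nothing.
It fails at once if both hatches stand open together (value of joint each of blue_hatch, orange_hatch above 0.2 rad).
It fails at once if the blue hatch, once open, is pushed shut again (value of joint blue_hatch between 0.15 and 0.45 rad and velocity of joint blue_hatch below -0.1 rad/s).
It fails at once if a port is lifted, tipped or shoved more than 20 mm (height (world z) of any of blue_port, orange_port above 0.01 m or angle between any of blue_port, orange_port's own z axis and vertical above 0.1 rad or distance of any of blue_port, orange_port from where it was at the start of the episode above 0.02 m).
It fails at once if a bystander is lifted or moved more than 20 mm (distance of any of dropper, eyepiece, rubber_eraser, can from where it was at the start of the episode above 0.02 m).
It also fails if it takes over 43 s, if anything falls off the work surface, if the arm or the gripper's body presses on something with over 40 N, if the wrist force passes 120 N, or if a joint passes its speed limit or range.

## Working session

There is one attempt and no reset: what is moved stays moved. The work goes in short steps, each a Python script; the robot and the scene stay as the last script left them, time stands still between calls to the robot, and variables do not carry over. Pictures are saved under pics/ and viewed, about 8 in all and at most 12, crops included, and the job is handed in when it is done.

```bash
mkdir -p pics; python3 - <<'E'
from bench import *
import cv2,numpy as np
print(read_time_s(),read_eef_pos(),read_tcp_rot(),read_finger_gap())
for c in("scene","top"):
    im=read_camera(c); cv2.imwrite(f"pics/{c}0.png",im[:,:,::-1])
    p=camera_params(c); M=np.array(p["camera_from_world"]); print(c,(-M[:3,:3].T@M[:3,3]).round(3),p["K"])
    for n in("blue_port","orange_port","blue_press","orange_press","dropper","eyepiece","rubber_eraser","can"):
        print(n,"tip",[(np.round(d["at"],1).tolist(),round(d["confidence"],2)) for d in tip_of(c,n)[:2]])
E
```

```text
0.0 [0.2065198  0.61537653 0.24886744] [ 1.61147351e-01  9.86929479e-01 -1.30983383e-03 -1.41113114e-04] 0.08520386081535844
scene [-0.141  0.889  0.694] [[489.66709826   0.         277.21751823]
 [  0.         489.66709826 209.64124633]
 [  0.           0.           1.        ]]
blue_port tip [([301.2, 205.9], 0.6)]
orange_port tip [([210.1, 270.7], 0.76)]
blue_press tip [([308.5, 180.2], 0.87)]
orange_press tip [([216.7, 229.0], 0.73)]
dropper tip [([266.2, 237.2], 0.7)]
eyepiece tip [([202.6, 321.8], 0.48)]
rubber_eraser tip [([306.4, 240.2], 0.51)]
can tip [([338.8, 185.7], 0.72), ([308.4, 179.7], 0.33)]
top [ 0.217 -0.069  1.307] [[454.17032356   0.         284.15894902]
 [  0.         454.17032356 199.68306758]
 [  0.           0.           1.        ]]
blue_port tip [([346.8, 199.5], 0.72)]
orange_port tip [([216.9, 192.9], 0.79)]
blue_press tip [([355.0, 209.3], 0.81)]
orange_press tip [([212.5, 185.4], 0.94)]
dropper tip [([285.9, 200.7], 0.61)]
eyepiece tip [([161.0, 215.4], 0.53)]
rubber_eraser tip [([294.9, 237.3], 0.52)]
can tip [([413.5, 227.7], 0.59)]
```

View pics/scene0.png

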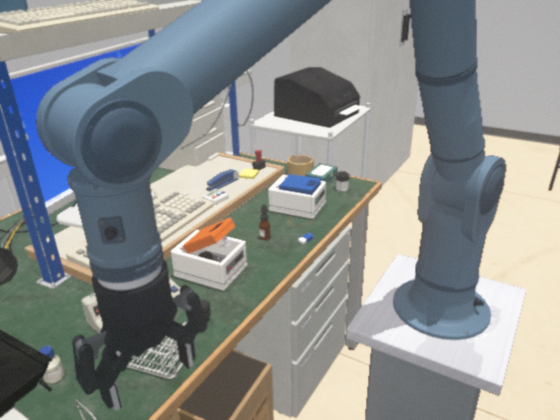

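View pics/top0.png

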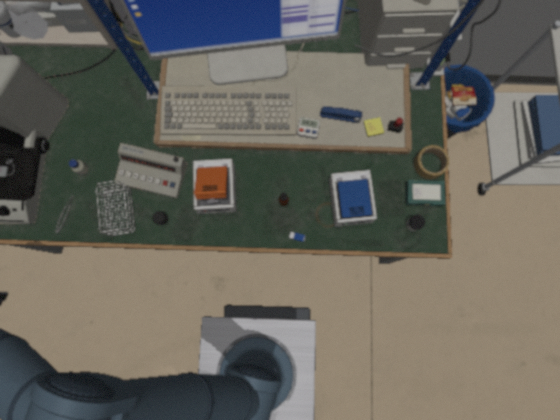

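```bash
cat > h.py <<'E'
import numpy as np,cv2
from bench import camera_params
def ray(c,uv):
    p=camera_params(c);M=np.array(p["camera_from_world"]);R,t=M[:3,:3],M[:3,3]
    x=cv2.undistortPoints(np.array([[uv]],float),np.array(p["K"]),np.array(p["dist_coeffs"]))[0,0]
    return -R.T@t,R.T@np.r_[x,1]
def onz(c,uv,z):
    o,d=ray(c,uv);return o+d*(z-o[2])/d[2]
def tri(a,b):
    (o1,d1),(o2,d2)=ray("scene",a),ray("top",b)
    s=np.linalg.lstsq(np.c_[d1,-d2],o2-o1,rcond=None)[0]
    p,q=o1+d1*s[0],o2+d2*s[1];return (p+q)/2,np.linalg.norm(p-q)
def proj(c,P):
    p=camera_params(c);M=np.array(p["camera_from_world"])
    return cv2.projectPoints(np.array(P,float).reshape(-1,3),cv2.Rodrigues(M[:3,:3])[0],M[:3,3],np.array(p["K"]),np.array(p["dist_coeffs"]))[0][:,0]
E
python3 - <<'E'
from h import *
np.set_printoptions(precision=4,suppress=True)
for n,a,b in[("blue_port",(301.2,205.9),(346.8,199.5)),("orange_port",(210.1,270.7),(216.9,192.9)),("blue_press",(308.5,180.2),(355,209.3)),("orange_press",(216.7,229),(212.5,185.4)),("dropper",(266.2,237.2),(285.9,200.7)),("eyepiece",(202.6,321.8),(161,215.4)),("eraser",(306.4,240.2),(294.9,237.3)),("can",(338.8,185.7),(413.5,227.7))]:
    print(n,*tri(a,b),"z0:",onz("scene",a,0)[:2],onz("top",b,0)[:2])
print(onz("top",(355,209.3),.0875),onz("scene",(308.5,180.2),.0875))
E
```

```text
blue_port [ 0.4836 -0.247   0.0149] 0.018974723943176404 z0: [ 0.4873 -0.2736] [ 0.4956 -0.2453]
orange_port [0.5071 0.1397 0.007 ] 0.011882034939873724 z0: [0.5201 0.1333] [0.5033 0.1377]
blue_press [ 0.4497 -0.2528  0.1023] 0.00486621230633084 z0: [ 0.5547 -0.4495] [ 0.4671 -0.2695]
orange_press [0.4938 0.1296 0.1246] 0.005298478196006303 z0: [ 0.629  -0.0368] [0.5256 0.1521]
dropper [ 0.4852 -0.067  -0.0003] 0.0026805057761608536 z0: [ 0.4835 -0.0668] [ 0.4863 -0.0664]
eyepiece [0.4245 0.2926 0.002 ] 0.013678359495319418 z0: [0.4189 0.2892] [0.4309 0.2969]
eraser [ 0.3771 -0.0962  0.0067] 0.00286851071466179 z0: [ 0.3807 -0.1062] [ 0.3792 -0.0958]
can [ 0.4247 -0.4315  0.0155] 0.019542206037800186 z0: [ 0.4471 -0.4585] [ 0.418  -0.4396]
[ 0.4503 -0.256   0.0875] [ 0.467  -0.2808  0.0875]
```

The scene view shows both ports on the bench, with the orange hatch raised around (210,235) and the blue shut around (300,185). Their fronts face the robot. In the top view orange is at (212,185) and blue at (354,197), blue slightly yawed. Next I'll fit the port poses and overlay them.

```bash
cat > fit.py <<'E'
from h import *
def port(x,y,yaw,th):
    """bottom,top box corners (8), hatch corners(4), press"""
    R=np.array([[np.cos(yaw),-np.sin(yaw),0],[np.sin(yaw),np.cos(yaw),0],[0,0,1]])
    B=[[sx*.07,sy*.055,z] for z in(0,.0755) for sx,sy in((-1,-1),(1,-1),(1,1),(-1,1))]
    c,s=np.cos(th),np.sin(th)
    f=lambda d,y,h:[.045-d*c+h*s,y,.081+d*s+h*c]
    H=[f(0,-.042,.005),f(.103,-.042,.005),f(.103,.042,.005),f(0,.042,.005),f(.085,0,.0065)]
    return (np.array(B+H)@R.T)+[x,y,0]
E
python3 - <<'E'
from fit import *
from scipy.optimize import minimize
np.set_printoptions(precision=4,suppress=True)
T=cv2.imread("pics/top0.png");S=cv2.imread("pics/scene0.png")
def mask(I,col):
    h=cv2.cvtColor(I,cv2.COLOR_BGR2HSV)
    return (cv2.inRange(h,(3,120,90),(20,255,255)) if col=="o" else cv2.inRange(h,(100,120,60),(125,255,255)))>0
def white(I):
    h=cv2.cvtColor(I,cv2.COLOR_BGR2HSV); return (h[...,1]<60)&(h[...,2]>120)
out=[]
for col,x0,th,tc,sc in(("o",[.52,.133,0],.6,(213,186),(210,250)),("b",[.49,-.255,0],0,(354,197),(299,193))):
    U={}
    for c,I,ce in(("top",T,tc),("scene",S,sc)):
        roi=np.zeros(I.shape[:2],bool);r=36 if c=="top" else 50
        roi[ce[1]-r:ce[1]+r,ce[0]-r:ce[0]+r]=1
        mh=mask(I,col)&roi; mu=(mh|(white(I)&roi)).astype(np.uint8)
        n,l,st,_=cv2.connectedComponentsWithStats(mu); k=1+st[1:,4].argmax()
        U[c]=(mh,l==k); print(col,c,mh.sum(),(l==k).sum(),st[k])
    def cost(v,parts=False):
        P=port(v[0],v[1],v[2],v[3]); tot=[]
        for c in("top","scene"):
            p=proj(c,P)
            for pts,m in((p[8:12],U[c][0]),(np.r_[p[:12]],U[c][1])):
                if c=="scene" and pts is not p and len(pts)>4: pass
                g=np.zeros(m.shape,np.uint8); hull=cv2.convexHull(((pts+.5)*16).astype(np.int32).reshape(-1,1,2))
                cv2.fillConvexPoly(g,hull-8,255,cv2.LINE_AA,4)
                g=cv2.GaussianBlur(g/255.,(0,0),1); q=cv2.GaussianBlur(m.astype(float),(0,0),1)
                tot.append(((g-q)**2).sum()/m.sum())
        return tot if parts else sum(tot)
    best=None
    for yaw in(-.2,0,.2):
        r=minimize(cost,[*x0[:2],yaw,th],method="Nelder-Mead",options=dict(initial_simplex=np.array([[*x0[:2],yaw,th]]*5)+np.vstack([np.zeros(4),np.diag([.02,.02,.1,.1])]),maxiter=300))
        if best is None or r.fun<best.fun:best=r
    v=best.x;P=port(*v);print(col,v,best.fun,np.round(cost(v,True),3),"press",P[12],proj("top",P[12]),proj("scene",P[12]));out.append(v)
np.save("fit.npy",out)
tiles=[]
for c,I in(("top",T),("scene",S)):
    x,y,w,hh=((180,140,210,90) if c=="top" else (160,160,190,140)); k=3.7 if c=="top" else 4
    C=cv2.resize(I[y:y+hh,x:x+w],None,fx=k,fy=k,interpolation=cv2.INTER_CUBIC)
    for v in out:
        p=((proj(c,port(*v))-[x,y]+.5)*k).astype(int)
        for q in(p[:4],p[4:8],p[8:12]):cv2.polylines(C,[q.reshape(-1,1,2)],1,(0,255,255),1)
        cv2.drawMarker(C,tuple(map(int,p[12])),(0,0,255),0,14,1)
    cv2.imwrite(f"pics/ov_{c}.png",C)
E
```

```text
o top 889 1474 [ 193  159   41   51 1474]
o scene 796 4092 [ 169  200   91   91 4092]
o [0.5121 0.1389 0.1489 0.3867] 0.8732644696783683 [0.068 0.418 0.192 0.196] press [0.4812 0.1343 0.1191] [[211.2489 191.2764]] [[218.9275 233.046 ]]
b top 1024 1690 [ 332  170   45   53 1690]
b scene 481 4606 [ 249  143  100   87 4606]
b [ 0.4902 -0.2546  0.1141  0.0189] 0.9414291159100694 [0.076 0.243 0.099 0.523] press [ 0.4506 -0.2592  0.0891] [[356.2388 209.1166]] [[310.0414 183.567 ]]
```

View pics/ov_top.png

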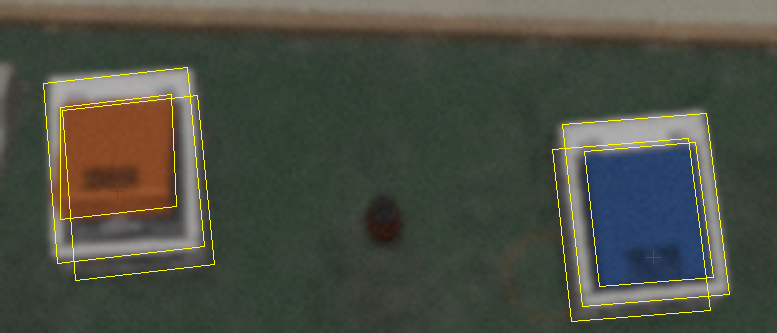

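View pics/ov_scene.png

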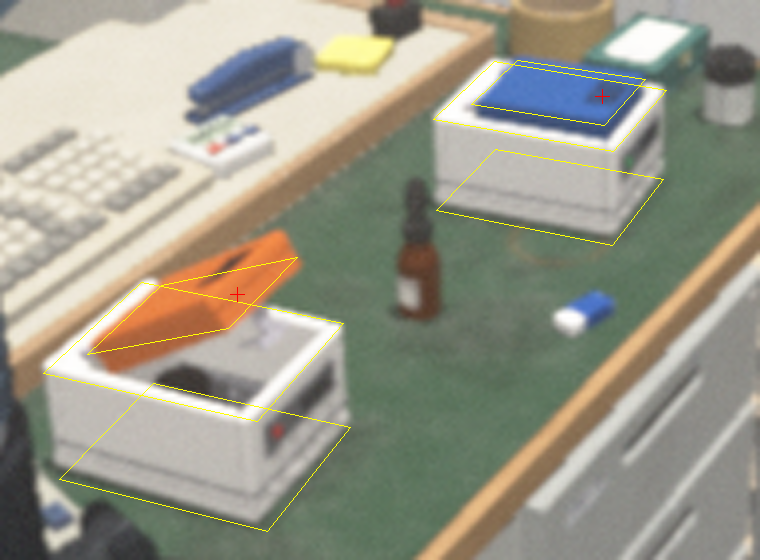

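The colour masks were contaminated: they leave out the darker base, and the hatch has a skirt. The white rim corners are sharp in both crops, so I'll fit the pose to those instead, and the rib marks for the hatch angle.

```bash
python3 - <<'E'
from fit import *
from scipy.optimize import least_squares
np.set_printoptions(precision=4,suppress=True)
# order as port()[4:8]: front-y, back-y, back+y, front+y
t=lambda a:np.array(a)/3.7+[180,140]-.5
s=lambda a:np.array(a)/4+[160,160]-.5
D={"o":(t([(198,242),(188,70),(48,78),(55,258)]),s([(342,322),(150,282),(46,372),(258,420)]),t((110,178)),s((225,268)),.55),
   "b":(t([(728,290),(706,113),(562,124),(582,304)]),s([(665,90),(497,60),(435,120),(612,150)]),t((652,258)),s((604,96)),0)}
out=[]
for k,(a,b,pa,pb,th) in D.items():
    x0=[.5,.135 if k=="o" else -.25,.1]
    f=lambda v,cs=("top","scene"):np.concatenate([(proj(c,port(*v,0)[4:8])-q).ravel() for c,q in(("top",a),("scene",b)) if c in cs])
    r=least_squares(f,x0);print(k,r.x,"rms px",np.sqrt((r.fun**2).mean()),"top only",least_squares(lambda v:f(v,("top",)),x0).x,"scene only",least_squares(lambda v:f(v,("scene",)),x0).x)
    g=lambda q:np.concatenate([(proj("top",port(*r.x,q[0])[12])-pa).ravel(),(proj("scene",port(*r.x,q[0])[12])-pb).ravel()])
    h=least_squares(g,[.4]);print(" theta",h.x,h.fun,"press",port(*r.x,h.x[0])[12],"tri",tri(pb,pa),"shut press",port(*r.x,0)[12])
    out.append(r.x)
np.save("fit.npy",out)
from bench import *
for (x,y,w),th in zip(out,(.6,0)):
    P=port(x,y,w,th)[12]+[0,0,.06]
    q=[np.cos(w/2+np.pi/4) ,np.sin(w/2+np.pi/4),0,0]
    for yaw in(w,w+np.pi/2,w-np.pi/2,w+np.pi):
        q=[np.cos(yaw/2),np.sin(yaw/2),0,0];print(yaw,inverse_kinematics(P.tolist(),q))
E
```

```text
o [0.513  0.1381 0.1232] rms px 0.8198455919810264 top only [0.5147 0.1397 0.1141] scene only [0.5122 0.1369 0.1329]
 theta [0.5682] [ 1.0918 -0.6969 -0.633   0.8456] press [0.4901 0.1353 0.1322] tri (array([0.4868, 0.1372, 0.1364]), np.float64(0.000652281090017499)) shut press [0.4733 0.1332 0.0875]
b [ 0.4912 -0.2547  0.1125] rms px 0.4261306096494141 top only [ 0.4919 -0.2542  0.1166] scene only [ 0.4908 -0.2558  0.1035]
 theta [0.0093] [ 0.4882 -0.3787 -0.7293  0.2549] press [ 0.4515 -0.2592  0.0883] tri (array([ 0.4493, -0.2578,  0.0903]), np.float64(0.0015454887492753547)) shut press [ 0.4514 -0.2592  0.0875]
0.12316953383439143 [-0.979   0.2109  0.7026  2.0119 -0.1643  0.974  -1.6421]
1.693965860629288 [-0.8563  0.1956  0.5617  2.0073 -0.1257  0.9719 -0.109 ]
-1.4476267929605051 [ 0.6887  0.4557 -1.2309  1.9428  0.4872  1.0893  2.5173]
3.2647621874241843 [-0.721   0.1857  0.4094  2.0017 -0.0892  0.9711  1.4265]
0.11246619161013056 [-0.2143  0.3305  0.7602  2.0258 -0.2912  0.8932 -0.7544]
1.6832625184050272 [-0.2963  0.3601  0.8639  2.0286 -0.3481  0.9034  0.8682]
-1.458330135184766 [-0.602   0.7341  1.3811  2.0369 -0.8261  1.108  -1.8623]
3.2540588451999235 [-0.5574  0.5993  1.2641  2.0359 -0.6825  1.0209  2.7321]
```

The rim fit is good: 0.4–0.8 px rms, the two cameras agree to about 3 mm, and rib heights of 0.13 m and 0.088 m are what they should be. Next I'll press the orange hatch along its arc, watching the force.

```bash
cat > act.py <<'E'
from fit import *
from bench import *
TIP=.019
def quat(w): return [float(np.cos(w/2)),float(np.sin(w/2)),0.,0.]
def tcp(v,th,d=.080,up=0.):
    x,y,w=v;a=-d*np.cos(th)+.0065*np.sin(th)+.045
    z=.081+d*np.sin(th)+.0065*np.cos(th)+TIP+up
    return [float(x+a*np.cos(w)),float(y+a*np.sin(w)),float(z)]
def fz(): return float(read_ft_force()[2])
def show(m): print(m,"t%.2f"%read_time_s(),np.round(read_eef_pos(),4),"F",np.round(read_ft_force(),1))
def press_to_stop(v,f0,lim=15.,zmin=-.016):
    """from the shut height down in 1.5 mm steps till the stop is felt"""
    p=list(read_eef_pos());x,y,z0=tcp(v,0)
    for k in range(16):
        zt=z0-.0015*k
        movel([x,y,zt],speed=.03);f=fz()-f0;print("dz %.1f F %.1f"%(1e3*(zt-z0),f),end="; ")
        if f>lim or zt-z0<zmin: break
    print()
E
python3 - <<'E'
from act import *
v=np.load("fit.npy")[0];q=quat(v[2])
move_gripper(0.0); show("closed")
move_ptp(tcp(v,.6,up=.06),q);f0=fz();show("above")
for th in(.75,.6,.5,.4,.3,.2,.1,0):
    movel(tcp(v,th),speed=.1);show("th %.2f"%th)
    if fz()-f0>22: print("too hard");break
else:
    press_to_stop(v,f0);pause(.1);show("held")
    p=tcp(v,0,up=.09);movel(p,speed=.15);pause(.3);show("off")
cv2.imwrite("pics/s1.png",cv2.resize(read_camera("scene")[150:300,150:360,::-1],None,fx=3,fy=3))
print(tip_of("scene","orange_press"))
E
```

```text
closed t1.67 [0.2068 0.6162 0.2503] F [0.9 0.6 0.4]
above t3.69 [0.4958 0.1373 0.2106] F [-0.1  0.6 -0.9]
th 0.75 t4.36 [0.5042 0.137  0.1593] F [0.2 0.5 0. ]
th 0.60 t4.62 [0.4956 0.1361 0.1509] F [ 0.1 -0.5 -0. ]
th 0.50 t4.88 [0.4912 0.1356 0.1442] F [-0.4  0.2  1. ]
th 0.40 t5.12 [0.4871 0.135  0.1372] F [1.1 0.7 1.5]
th 0.30 t5.38 [0.4839 0.1346 0.1299] F [ 1.7 -0.1  1.1]
th 0.20 t5.62 [0.4814 0.1343 0.1224] F [1.2 1.2 2.2]
th 0.10 t5.88 [0.4798 0.1341 0.1148] F [1.8 1.2 2.4]
th 0.00 t6.12 [0.4786 0.134  0.1068] F [ 0.7 -0.5  3.1]
dz 0.0 F 4.8; dz -1.5 F 5.5; dz -3.0 F 5.1; dz -4.5 F 5.0; dz -6.0 F 6.0; dz -7.5 F 7.6; dz -9.0 F 18.0; 
held t7.97 [0.4784 0.134  0.099 ] F [-2.8 -1.1 16.3]
off t9.08 [0.4778 0.1336 0.1957] F [ 0.5 -0.1  0.6]
[{'at': [221.9, 244.4], 'confidence': 0.64}]
```

View pics/s1.png

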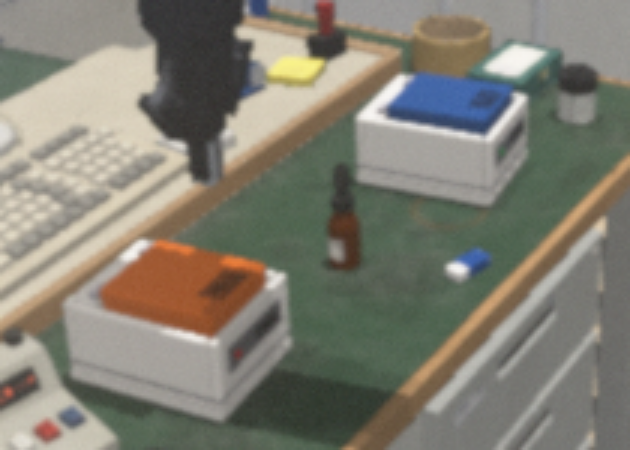

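The orange hatch lies flat and shut, with ribs at about (227,245) in full-frame pixels, and the stop was clearly felt at 18 N. Now the blue one.

```bash
python3 - <<'E'
from act import *
v=np.load("fit.npy")[1];q=quat(v[2])
p=list(map(float,read_eef_pos()));p[2]=.23;movel(p,speed=.2)
move_ptp(tcp(v,0,up=.12),q);show("above")
pause(.2);f0=fz()
movel(tcp(v,0,up=.008),speed=.12)
press_to_stop(v,f0);show("held")
movel(tcp(v,0,up=.14),speed=.25);show("off")
pause(2.2);show("wait")
np.set_printoptions(precision=1)
for c,(x,y) in(("scene",(150,150)),("top",(170,130))):
    I=read_camera(c);cv2.imwrite(f"pics/{c}2.png",cv2.resize(I[y:y+150,x:x+210,::-1],None,fx=3,fy=3))
    for n in("blue_press","orange_press"):print(c,n,tip_of(c,n)[:1])
for i,th in((0,0),(1,0),(1,.6)):
    P=port(*np.load("fit.npy")[i],th)[12];print(i,th,proj("scene",P),proj("top",P))
E
```

```text
above t10.96 [ 0.457 -0.257  0.226] F [ 0.4  1.2 -0.1]
dz 0.0 F 2.0; dz -1.5 F 4.4; dz -3.0 F 4.4; dz -4.5 F 3.0; dz -6.0 F 3.9; dz -7.5 F 5.8; dz -9.0 F 15.8; 
held t14.16 [ 0.457  -0.2591  0.0991] F [-1.6  0.7 16.3]
off t14.91 [ 0.4552 -0.2574  0.2447] F [0.4 0.1 0. ]
wait t17.11 [ 0.4564 -0.2586  0.2465] F [-1.  0. -0.]
scene blue_press [{'at': [302.1, 169.2], 'confidence': 0.91}]
scene orange_press [{'at': [222.9, 244.1], 'confidence': 0.72}]
top blue_press []
top orange_press [{'at': [216.3, 197.2], 'confidence': 0.74}]
0 0 [[223.  245.4]] [[213.3 196.6]]
1 0 [[309.8 184. ]] [[356.2 208.9]]
1 0.6 [[303.9 168.2]] [[358.1 198.8]]
```

View pics/scene2.png

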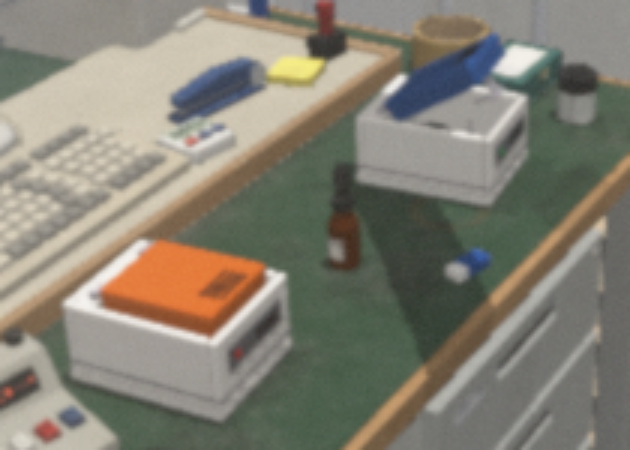

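The blue hatch stands open, with ribs at (302,169) against (304,168) predicted for 0.6 rad. Orange is shut, with ribs at (223,244) against (223,245) predicted. Nothing else has moved. I'll wait a little longer, check once more and hand in.

```bash
python3 - <<'E'
from bench import *
pause(1.0);read_camera("scene")
for n in("blue_press","orange_press","dropper","rubber_eraser","can"):print(n,tip_of("scene",n)[:1])
print(read_time_s(),read_ft_force());sign_off()
E
```

```text
blue_press [{'at': [303.9, 172.0], 'confidence': 0.77}]
orange_press []
dropper [{'at': [265.6, 238.6], 'confidence': 0.85}]
rubber_eraser [{'at': [306.8, 238.1], 'confidence': 0.64}]
can [{'at': [339.3, 187.2], 'confidence': 0.63}]
18.7083 [ 0.46848332  0.63182576 -0.15933824]
the job is handed in; nothing more can be done
```

The ports are changed over and the job is handed in, at 18.7 s of the 43 s allowed. With the closed fingertips I pushed the orange hatch down along its arc until I felt the stop (18 N), then let go. I then pressed the blue hatch once to its stop (16 N), and it popped open when I lifted off.

**Last checks**
- **Orange hatch:** shut in the final picture I viewed. Its ribs were within about 1.5 px of the predicted shut position in the scene view. The top view was about 3 px off sideways, the same as before the move.
- **Blue hatch:** open, with its ribs 2 px from the position predicted for 0.6 rad. It was still open about 1.6 s later, when the network put the ribs 4 px from there. Both are far from the shut position.
- **Things around the ports:** the dropper, eraser and can were within about 2 px of where they started. The ports looked unmoved. I did not re-check the eyepiece, but the arm never went low near it.
- **Arm:** the wrist force was back to about zero before I handed in.

**Missed detections:** the network did not find the blue ribs in the top view, which I did not view myself, perhaps because the arm was above them. It also missed the orange ribs in the very last scene picture, although it had found them 1.6 s earlier.

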